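# Rehang the lift-off incubator door

### The job

The glazed door of the small bench-top incubator has been washed and stands in the drying rack. Lift it out by its top edge, lower both its hinge knuckles together onto the two pintle pins of the incubator until it is fully home before you let go - never force it on or drop it, the glass cracks - then swing it gently shut against the gasket, let go of everything and leave the shelf, the flask and the tip box where they are.

Things in the scene. Friction and masses are not known exactly. Their poses are not given: they have to be found in the camera images.
- incubator: White bench-top incubator, fixed, 240 deep (x) x 290 wide (y) x 250 high mm; origin: centre of its underside. Its front looks to its own -x and lies at x = -120; gasketed door opening at y -72 to 90, gasket 8 proud. The pins stand at the +y side. The door opens towards -x; shut, it has the incubator's yaw, centre at x = -137, y = -1 to 19 (with the pins), underside at z = 30.
- hinge_ref (a point): Pin axis if the hinge strip were at the inner end of its slots, at lower seat height (incubator x -137, y 105, z 65 mm; axes as the incubator's). The strip is clamped further out: both pins stand together 3 to 23 mm from here along +y (not along x) and stay put. Each is upright, dia 8, flat-ended, standing 22 above a fixed barrel of dia 18, whose top is the seat.
- hinge_ref_high (a point): The same for the upper pin, at the height of the upper seat, 110 mm above hinge_ref. Pin tips are 22 mm above the seats, at z = 87 and z = 197 mm. Only the two barrels, the pins and a 3 mm thick strip on the front face are there; the space on the +y side of the pins and in front of them is free.
- door: Loose glazed door, aluminium frame, 16 thick (x) x 190 wide (y) x 200 high mm, 0.4 to 0.75 kg, centre of mass near its middle; origin: centre of its underside, z up, front to its own -x. Top rail 35 high, flat faces: pinch it from above. Steel pull bar 36 off the front face at y = -83, z 75 to 145. Stands in either rack slot. Over 30 N of pressing, or a blow, cracks it.
- knuckle_low (a point): Centre of the lower knuckle's underside: door x 0, y 109, z 35 mm. Each knuckle is an upright octagonal tube, open at both ends, 19 across the outer flats (two flats square to the door's x, two square to its y), bore 10, 26 long.
- knuckle_high (a point): Centre of the upper knuckle's underside: door x 0, y 109, z 145 mm, on the same upright axis. Home, each underside rests on its barrel's top.
- rack: White drying rack, fixed, 170 (x) x 200 (y) mm; origin: centre of its underside. Two slots at x = -45 and +45 run along y; leaves stand on its base at z = 12 between inverted-U wires, 20 mm apart inside, tops at z = 78.
- shelf: Bystander: the incubator's perforated steel shelf, 12 x 150 x 110 high mm, standing in the other rack slot; origin: centre of its underside.
- flask: Bystander: clear culture flask lying flat, 85 x 125 x 36 high mm, with a neck and orange cap reaching to its y = -98; origin: centre of its underside.
- tipbox: Bystander: pipette-tip box, blue with a clear lid, 85 x 120 x 68 high mm; origin: centre of its underside.
Things that resemble listed ones, but are neither listed nor needed, are in the scene too. There is more than one size of the door; the job needs the larger.

How it is judged (in metres and radians):
On the way, in this order (a step that is already met when the one before it is completed fails the run):
1. the door is held in the fingers, lifted clear above the wires of the rack (z of door in the frame of rack above 0.08 m and contact force between door and the fingers above 0.5 N), for 0.1 s.
2. both knuckles are fully home on their pins (within 2.5 mm of the seats) while the door is still gripped, its leaf between the fingers (x of knuckle_low in the frame of incubator between -0.142 and -0.132 m and y of knuckle_low in the frame of incubator between 0.1055 and 0.1305 m and z of knuckle_low in the frame of incubator between 0.0625 and 0.0675 m and x of knuckle_high in the frame of incubator between -0.142 and -0.132 m and y of knuckle_high in the frame of incubator between 0.1055 and 0.1305 m and z of knuckle_high in the frame of incubator between 0.1725 and 0.1775 m and contact force between door and the fingers above 0.5 N and x of the grasp point in the frame of door between -0.008 and 0.008 m), for 0.2 s.
At the end, for the whole second after the job is handed in: Both knuckles on their pins and within 2.5 mm of their seats, the door shut to within 0.06 rad (about 3.5 degrees) of the incubator's front and at rest, released; shelf, flask and tip box within 20 mm of where they stood (x of knuckle_low in the frame of incubator between -0.142 and -0.132 m and y of knuckle_low in the frame of incubator between 0.1055 and 0.1305 m and z of knuckle_low in the frame of incubator between 0.0625 and 0.0675 m and x of knuckle_high in the frame of incubator between -0.142 and -0.132 m and y of knuckle_high in the frame of incubator between 0.1055 and 0.1305 m and z of knuckle_high in the frame of incubator between 0.1725 and 0.1775 m and angle between the y axis of door and the y axis of incubator, either way round below 0.06 rad and y of door in the frame of incubator below 0.03 m and linear speed of door below 0.01 m/s and angular speed of door below 0.05 rad/s and distance of each of shelf, flask, tipbox from where it was at the start of the episode below 0.02 m); the robot touches nothing.
It fails at once if the door, gripped in the fingers, pressed onto the hinge pins or the incubator with more than 30 N (contact force between door and incubator above 30 N and contact force between door and the fingers above 8 N).
It fails at once if the door dropped or slammed onto the pins or the incubator (a blow of more than 65 N) (contact force between door and incubator above 65 N).
It fails at once if the shelf moved by more than 20 mm (distance of shelf from where it was at the start of the episode above 0.02 m).
It fails at once if the flask moved by more than 20 mm (distance of flask from where it was at the start of the episode above 0.02 m).
It fails at once if the tip box moved by more than 20 mm (distance of tipbox from where it was at the start of the episode above 0.02 m).
It also fails if it takes over 67 s, if anything falls off the work surface, if the arm or the gripper's body presses on something with over 40 N, if the wrist force passes 120 N, or if a joint passes its speed limit or range.

### The arm

A 6-joint arm with a two-finger parallel gripper is mounted at the origin on the work surface. World frame = base frame: x ahead of the robot, y to its left, z up, the work surface at z = 0. Lengths are in mm, angles in degrees, forces in N, time in s.
With the tool pointing down it reaches from about 275 to 775 mm from the base axis. Payload 14.6 kg.
Tool frame: the origin (TCP) lies at the very end of the fingers, on their centre line; the grasp point (between the pads) lies manip.pinch_z behind it (manip.pinch_z is the distance from the TCP to the grasp point, in mm); z points along the fingers, y is the line along which they close (so a half turn about z gives the same grasp; the last joint's range is limited). The gripper opens to 85 mm and grips with 20 to 120 N. Pads are 22 mm wide; open, the fingers measure 114 mm over their backs; the gripper's body (76 mm by 85 mm) begins 54 mm behind the grasp point. The pads swing forward as they close: fully open they stand 13 mm farther back than shut.
Start: joints at [-73.012, 15.075, -2.767, 72.158, 0, 81.102], TCP at [229.202, -472.329, 231.278] pointing down, gripper open.
Joint ranges: [-151.79, 151.79], [-50.71, 97.33], [-67.44, 78.34], [-121.81, 120.89], [-77.56, 73.72], [-180, 180]. Speed limits (degrees/s): [108.29, 108.29, 147.25, 159.86, 180, 180].

### API

Orientations are given as [roll, pitch, yaw] about the fixed x, y, z axes, in that order (R = Rz(yaw) Ry(pitch) Rx(roll)).
In Python, from bench import manip, capture, calibration gives the robot as it stands.
- The arm moves only by the tool carry_out, never from a script. Its argument "commands" is one flat list of numbers, 7 for each row, row after row: the turn, a rotation vector about the tool's x, y, z in degrees, then the shift along the tool's x, y, z in mm, then the opening, from 0 (shut) to 1 (fully open). In form: [rx, ry, rz, dx, dy, dz, grip, rx, ry, rz, dx, dy, dz, grip, ...]. A call has 1 to 20 rows; each row shifts and turns the commanded pose from where the row before left it, along the tool's axes as they then stand; what a row does not reach is not made up. A row lasts 1/12 s, in which the tool goes at most 41.7 mm and 7.16 degrees, less where a joint would pass 70% of its speed; a pose out of reach is approached as far as the arm can. A call with a gripper value outside its range is refused whole. The fingers move at their own pace and stop on an object; "force" is the grip in N (left out, the last holds). Time passes only in rows, so rows that do not move let the fingers close. It gives the time, the measured TCP pose, the force, the opening and the grip force at its end, in the units of the state.
- manip.get_obs(): the state, without advancing time (a new reading comes with each control period).
- capture(name): name is "side" or "top"; returns (picture, depth): 420x560x3 uint8, red, green, blue; 420x560 float32, mm along the optical axis (not along the pixel's ray), 0 where there is no reading.
- calibration(name): a dict with "mtx" (3x3 intrinsics, pixels), "k1" (the pictures are not rectified: a ray, as slopes to the right and down, at radius r is drawn at 1 + k1 r^2 times it, then the intrinsics apply), "rvec" (rotation vector, rad) and "tvec" (3), from world to camera coordinates, as OpenCV has them. Camera axes: x right, y down, z forward; pixel columns grow to the right and rows downward; lengths in mm; the calibration is good to about 2 mm. A picture is of the moment at which its call begins. calibration takes no time and is no camera call.
- manip.close_job(): hands the job in; it is judged then, once.
The state is a dict: "time_s": time; "q": joint angles; "dq": joint speeds; "effort": joint torques, N m; "position": TCP position; "eef_rot": TCP orientation; "wrist_force": force on the tool from outside, world axes, zero at the start; "moment": the same for the moment, N m; "finger_gap": opening from 0.0 (shut) to 1.0 (fully open); "gripper_force": force on a finger pad.
Only numpy, scipy, OpenCV 4.12 (cv2) and the standard library are available. Lean on these libraries where they do the work, as an engineer would, in place of code of your own. Each camera call takes 0.05 s, during which the arm holds its last target. There are 200 camera calls.

## Working session

There is one attempt and no reset: what is moved stays moved. The work goes in short steps, Python scripts to look and compute and a tool call to move; the robot and the scene stay as the last step left them, time stands still between calls to the robot, and variables do not carry over. Pictures are saved under pics/ and viewed, at most 10 in all, crops included, and the job is handed in when it is done.

Besides the shell and the picture viewer there is one more tool, called after ">>>" in YAML: its name, and indented under it one key for each argument. carry_out: Moves the arm, as the interface text tells. Its arguments: {"type":"object","properties":{"commands":{"type":"array"},"force":{"type":"number"}},"required":["commands"]}

```bash
mkdir -p pics
cat > h.py <<'E'
import numpy as np, cv2
from bench import manip, capture, calibration
def save(n,f):
    p,d=capture(n); cv2.imwrite(f'pics/{f}.png',p[:,:,::-1]); np.savez(f'{f}.npz',p=p,d=d); return p,d
def cloud(n,d):
    c=calibration(n); K=np.array(c['mtx'],float); R=cv2.Rodrigues(np.array(c['rvec'],float))[0]; t=np.array(c['tvec'],float).ravel()
    h,w=d.shape; u,v=np.meshgrid(np.arange(w),np.arange(h))
    s=cv2.undistortPoints(np.stack([u,v],-1).reshape(-1,1,2).astype(float),K,np.array([c['k1'],0,0,0],float)).reshape(h,w,2)
    P=np.dstack([s*d[...,None],d])
    return (P-t)@R
E
python3 - <<'E'
from h import *
for n in('top','side'):
    p,d=save(n,n+'0'); X=cloud(n,d); np.save(n+'0X.npy',X)
    c=calibration(n);R=cv2.Rodrigues(np.array(c['rvec'],float))[0];print(n,-R.T@np.array(c['tvec'],float).ravel(),R[2],c['k1'])
print(manip.get_obs(),manip.pinch_z)
E
```

```text
top [ 467.9755831   124.22544068 1215.48401788] [ 0.11937087 -0.00758708 -0.99282075] -0.0763268814389944
side [ 523.67651109 1137.28650345  679.3851387 ] [ 0.04585862 -0.86719062 -0.49586027] 0.010729175942114264
{'time_s': 0.1, 'q': array([-7.30117333e+01,  1.50958214e+01, -2.79874242e+00,  7.21579581e+01,
        1.46542440e-03,  8.11016862e+01]), 'dq': array([-0.09379528, -0.00923783,  0.10878116, -0.00039646,  0.05424944,
       -0.04457541]), 'effort': array([ 6.40864382e-04, -6.38577747e+01,  3.85065007e+01,  1.01533197e-02,
       -2.52673481e-04, -2.45347167e-06]), 'position': array([ 229.1414681 , -472.09748197,  230.88451176]), 'eef_rot': array([-1.79948337e+02, -9.57194213e-03,  2.58865754e+01]), 'wrist_force': array([ 0.01381453, -0.78593568,  0.17152505]), 'moment': array([ 0.00994532,  0.03662923, -0.02859121]), 'gripper_force': 0.0, 'finger_gap': 1.0003881296736843} 18.700000000000003
```

```bash
ls pics
```

```text
side0.png
top0.png
```

View pics/top0.png

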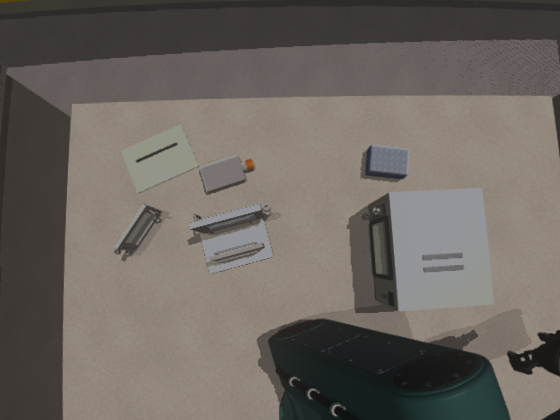

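View pics/side0.png

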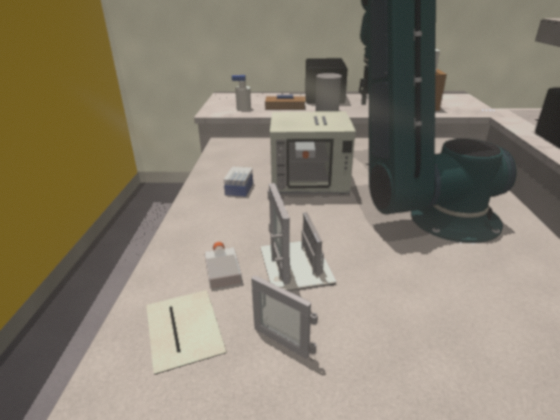

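The top view shows the incubator at right (385–490, 190–310) with its front towards image left, the pins near (377,210), and the rack at (235,240). The large door stands in the upper slot (192–268, 205–230), with the shelf below it and a smaller decoy door at (138,230). The side view confirms this.

Run:
```python
from h import *
np.set_printoptions(precision=1,suppress=True)
X=np.load('top0X.npy'); S=np.load('side0X.npy')
def rect(m,src,name):
    P=src[m][:, :2].astype(np.float32); print(name,len(P),cv2.minAreaRect(P), 'z',np.percentile(src[m][:,2],[5,50,95]))
def win(u0,u1,v0,v1):
    m=np.zeros(X.shape[:2],bool); m[v0:v1,u0:u1]=1; return m
z=X[...,2]
# incubator
rect(win(350,510,180,320)&(abs(z-250)<6),X,'inc top')
w=win(365,392,195,225)
for a,b in((60,75),(80,92),(170,180),(190,203),(120,215)):
    q=X[w&(z>a)&(z<b)]; print('pin z',a,b,len(q),q.mean(0) if len(q) else '')
w=win(180,285,195,280)
for a,b in((8,18),(60,85),(110,130),(140,200),(200,225),(207,220)):
    m=w&(z>a)&(z<b)
    if m.sum()>5: rect(m,X,f'rack z{a}-{b}')
# side view door
zs=S[...,2]
for a,b in((20,60),(100,140),(170,205),(205,225)):
    m=np.zeros(zs.shape,bool); m[180:290,255:335]=1; m&=(zs>a)&(zs<b)
    rect(m,S,f'side {a}')
# enlarged crops
t=np.load('top0.npz')['p'];s=np.load('side0.npz')['p']
a=cv2.resize(t[190:285,180:290],None,fx=5,fy=5,interpolation=cv2.INTER_CUBIC)[:475,:400+150]
b=cv2.resize(t[185:255,350:400],None,fx=5,fy=5,interpolation=cv2.INTER_CUBIC)
im=np.zeros((600,800,3),np.uint8); im[:475,:550]=a; im[:350,550:800]=b
cv2.imwrite('pics/c1.png',im[:,:,::-1])
im=cv2.resize(s[100:290,230:360],None,fx=4,fy=4,interpolation=cv2.INTER_CUBIC)[:600]
im=cv2.resize(s[105:290,225:360],(438,600),interpolation=cv2.INTER_CUBIC)
cv2.imwrite('pics/c2.png',im[:,:,::-1])
```

```text
inc top 11234 ((474.8464660644531, -271.75274658203125), (292.8292236328125, 244.63360595703125), 1.4814270734786987) z [247. 250. 253.]
pin z 60 75 54 [ 578.9 -141.    65.9]
pin z 80 92 19 [ 584.4 -141.5   86.2]
pin z 170 180 60 [ 579.3 -136.6  174.8]
pin z 190 203 37 [ 581.2 -141.4  197. ]
pin z 120 215 255 [ 581.6 -140.8  172.8]
rack z8-18 2225 ((503.9796447753906, 258.7231750488281), (240.73300170898438, 203.7888641357422), 11.673295021057129) z [ 8.9 12.3 16.1]
rack z60-85 320 ((523.624267578125, 238.28982543945312), (109.50676727294922, 212.6328125), 17.082157135009766) z [66.1 76.5 81.3]
rack z110-130 311 ((521.9668579101562, 264.9233093261719), (181.73501586914062, 125.22084045410156), 89.65007019042969) z [114.2 122.1 126.2]
rack z140-200 178 ((573.3212280273438, 252.7628936767578), (43.17486572265625, 211.8256072998047), 6.312356472015381) z [150.4 181.7 197. ]
rack z200-225 509 ((570.13427734375, 264.8175964355469), (16.323375701904297, 190.45849609375), 13.678515434265137) z [206.3 212.1 215. ]
rack z207-220 482 ((570.1327514648438, 264.818603515625), (16.252588272094727, 190.45556640625), 13.641376495361328) z [208.9 212.2 215. ]
side 20 1066 ((495.32012939453125, 86.92927551269531), (230.74732971191406, 546.653076171875), 1.8088164329528809) z [22.3 43.5 56.8]
side 100 609 ((534.2605590820312, 350.3944091796875), (348.3947448730469, 144.5834197998047), 88.63542938232422) z [102.1 121.1 136.9]
side 170 225 ((580.7672729492188, 259.19158935546875), (16.568252563476562, 213.89358520507812), 17.498571395874023) z [173.2 188.8 203.5]
side 205 266 ((571.9554443359375, 267.6777038574219), (16.45142364501953, 189.42221069335938), 13.767485618591309) z [207.4 211.6 213. ]
```

View pics/c1.png

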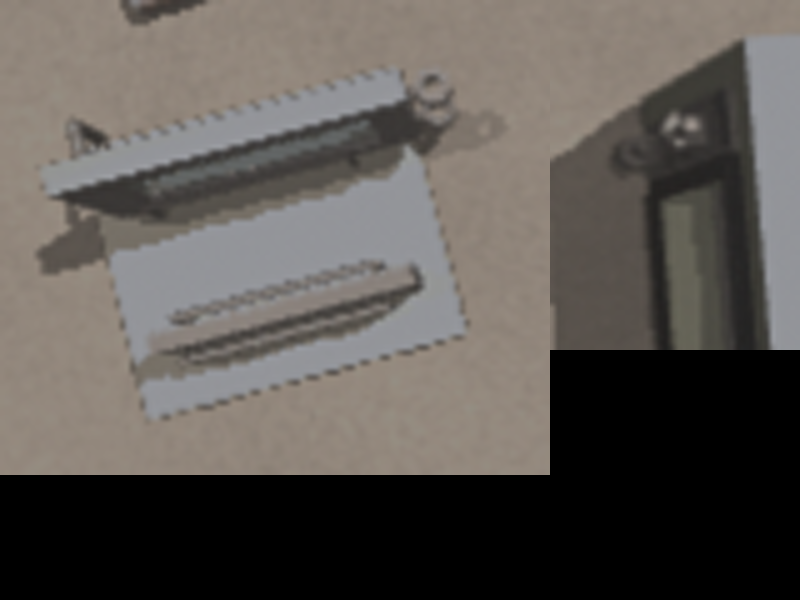

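View pics/c2.png

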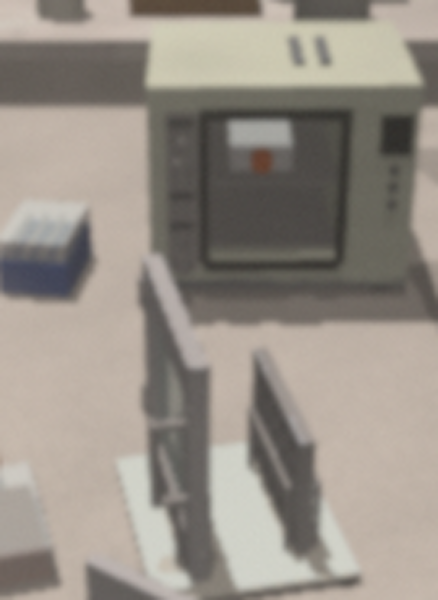

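Crop c1 shows the door's knuckles at its right (−y) end and the pull bar on its +x side. The upper pin and barrel are at about top pixel (377,211). Crop c2 shows the leaf upright in the far slot. The door top centre is (571,266,212) with a yaw of about −166°, so the tool yaw needs to be about 103.7°.

>>> carry_out:
  commands: [0, 0, -7.1, 0, 0, -11, 1, 0, 0, -7.1, 0, 0, -11, 1, 0, 0, -7.1, 0, 0, -11, 1, 0, 0, -7.1, 0, 0, -11, 1, 0, 0, -7.1, 0, 0, -11, 1, 0, 0, -7.1, 0, 0, -11, 1, 0, 0, -7.1, 0, 0, -11, 1, 0, 0, -7.1, 0, 0, -11, 1, 0, 0, -7.1, 0, 0, -11, 1, 0, 0, -7.1, 0, 0, -11, 1, 0, 0, -6.8, 0, 0, -11, 1]

```text
time_s: 1.02
position: [229.2, -472.2, 352.6]
eef_rot: [-180.0, -0.0, 104.0]
wrist_force: [1.2, -1.0, 1.0]
finger_gap: 1.002
gripper_force: 0.0
```

Run:
```python
from h import *
np.set_printoptions(precision=1,suppress=True)
o=manip.get_obs();print(o['position'],o['eef_rot'],o['time_s'])
for n in('top','side'):
    X=np.load(n+'0X.npy'); p=np.load(n+'0.npz')['p']
    m0=(X[...,0]>560)&(X[...,0]<612)&(X[...,1]>-146)&(X[...,1]<-112)
    for a,b in((40,60),(61,69),(72,90),(120,150),(150,170),(170,180),(182,200)):
        q=X[m0&(X[...,2]>a)&(X[...,2]<b)]
        if len(q)>3: print(n,a,b,len(q),q.mean(0),q[:,:2].min(0),q[:,:2].max(0))
t=cv2.cvtColor(np.load('top0.npz')['p'],cv2.COLOR_RGB2GRAY)
print(t[203:222,368:388])
# front face lateral position from side / strip edges
S=np.load('side0X.npy'); m=(S[...,2]>110)&(S[...,2]<235)&(S[...,0]>310)&(S[...,0]<640)&(S[...,1]<-140)&(S[...,1]>-165)
q=S[m]; print('front fit',np.polyfit(q[:,0],q[:,1],1),q.min(0),q.max(0))
```

```text
[ 229.2 -472.2  352.6] [-180.   -0.  104.] 1.0167
top 40 60 20 [ 579.  -136.2   50.9] [ 563.7 -145.8] [ 609.2 -124. ]
top 61 69 33 [ 579.1 -134.2   64.5] [ 560.1 -145.5] [ 601.7 -123.7]
top 72 90 15 [ 575.1 -138.7   81.5] [ 564.2 -144.8] [ 596.5 -129.2]
top 120 150 17 [ 576.9 -143.8  133.5] [ 560.2 -145.5] [ 606.5 -139.2]
top 150 170 31 [ 577.2 -135.5  159.4] [ 560.3 -145.3] [ 596.4 -120.9]
top 170 180 50 [ 578.  -135.1  174.6] [ 560.9 -145.2] [ 596.2 -121.1]
top 182 200 39 [ 579.9 -139.8  191.3] [ 563.  -145.5] [ 608.4 -126.3]
side 40 60 44 [ 582.2 -133.5   50.7] [ 563.3 -145.8] [ 600.1 -117.7]
side 61 69 26 [ 583.2 -135.7   64.9] [ 563.4 -145.9] [ 607.1 -119.1]
side 72 90 38 [ 584.4 -139.3   80.3] [ 563.2 -145.7] [ 610.4 -124.8]
side 120 150 61 [ 583.  -142.9  133.8] [ 562.9 -145.9] [ 609.3 -138.4]
side 150 170 53 [ 580.7 -134.7  160.7] [ 562.8 -145.8] [ 611.8 -118.6]
side 170 180 39 [ 584.9 -136.6  175.7] [ 562.7 -145.8] [ 611.8 -120.5]
side 182 200 49 [ 583.4 -140.5  191.4] [ 562.5 -145.8] [ 611.4 -123.6]
[[131 118  92  74  63  60  59  60  61  61  61  60  59  57  56  49  48  58
 
[... 912 characters left out ...]
2  51  50  51  50  50
   59  65]
 [ 61  62  60  55  52  47  48  50  46  45  48  50  51  49  50  50  47  46
   47  52]
 [ 59  60  60  57  50  45  44  47  45  44  47  49  50  50  44  39  39  38
   39  41]
 [ 68  61  58  54  50  45  45  50  50  50  49  45  42  40  37  38  38  39
   39  40]
 [ 57  54  52  50  49  47  46  49  50  45  41  37  38  36  36  37  36  40
   38  39]
 [ 65  56  52  51  51  51  46  41  39  38  36  36  37  36  37  36  37  40
   39  40]
 [ 77  61  50  46  43  40  37  36  37  36  37  36  35  37  38  38  37  39
   38  38]
 [ 84  67  42  36  36  36  36  36  35  35  37  36  38  43  46  54  46  41
   40  38]]
front fit [   0.  -165.5] [ 329.4 -162.8  110. ] [ 619.6 -140.   235. ]
```

>>> carry_out:
  commands: [0, 0, 0, 24.5, 19.5, 0, 1, 0, 0, 0, 24.5, 19.5, 0, 1, 0, 0, 0, 24.5, 19.5, 0, 1, 0, 0, 0, 24.5, 19.5, 0, 1, 0, 0, 0, 24.5, 19.5, 0, 1, 0, 0, 0, 24.5, 19.5, 0, 1, 0, 0, 0, 24.5, 19.5, 0, 1, 0, 0, 0, 24.5, 19.5, 0, 1, 0, 0, 0, 24.5, 19.5, 0, 1, 0, 0, 0, 24.5, 19.5, 0, 1, 0, 0, 0, 24.5, 19.5, 0, 1, 0, 0, 0, 24.5, 19.5, 0, 1, 0, 0, 0, 24.5, 19.5, 0, 1, 0, 0, 0, 24.5, 19.5, 0, 1, 0, 0, 0, 24.5, 19.5, 0, 1, 0, 0, 0, 24.5, 19.5, 0, 1, 0, 0, 0, 24.5, 19.5, 0, 1, 0, 0, 0, 24.5, 19.5, 0, 1, 0, 0, 0, 24.5, 19.5, 0, 1, 0, 0, 0, 24.5, 19.5, 0, 1]

```text
time_s: 2.68
position: [492.4, 97.7, 352.1]
eef_rot: [-180.0, -0.0, 103.7]
wrist_force: [0.1, -0.6, 1.1]
finger_gap: 0.996
gripper_force: 0.0
```

```bash
cat >> h.py <<'E'
def ray(n,uv,z):
    c=calibration(n); K=np.array(c['mtx'],float); R=cv2.Rodrigues(np.array(c['rvec'],float))[0]; t=np.array(c['tvec'],float).ravel()
    s=cv2.undistortPoints(np.array(uv,float).reshape(-1,1,2),K,np.array([c['k1'],0,0,0],float)).reshape(-1,2)
    D=np.c_[s,np.ones(len(s))]@R; C=-R.T@t
    return C+D*((z-C[2])/D[:,2])[:,None]
def proj(n,P):
    c=calibration(n)
    return cv2.projectPoints(np.array(P,float).reshape(-1,1,3),np.array(c['rvec'],float),np.array(c['tvec'],float),np.array(c['mtx'],float),np.array([c['k1'],0,0,0],float))[0].reshape(-1,2)
E
python3 - <<'E'
from h import *
np.set_printoptions(precision=1,suppress=True)
print('tip high',ray('top',[378.1,209.3],197),'barrel high',ray('top',[375.6,210.6],175))
print('pred px d=8', proj('side',[[584,-132,197],[584,-132,175],[584,-132,87]]))
for n in('top','side'):
    X=np.load(n+'0X.npy')
    m0=(X[...,0]>560)&(X[...,0]<612)&(X[...,1]>-136)&(X[...,1]<-112)
    for a,b in((40,60),(61,69),(72,90),(150,170),(170,180),(182,200)):
        q=X[m0&(X[...,2]>a)&(X[...,2]<b)]
        if len(q)>3: print(n,a,b,len(q),q.mean(0),np.percentile(q[:,:2],[5,95],axis=0).ravel())
s=cv2.cvtColor(np.load('side0.npz')['p'],cv2.COLOR_RGB2GRAY)
print(s[138:186,276:292])
E
```

```text
tip high [[ 579.6 -132.4  197. ]] barrel high [[ 578.7 -131.   175. ]]
pred px d=8 [[279.7 147.4]
 [279.8 153.4]
 [280.1 176.5]]
top 40 60 9 [ 576.4 -127.1   50.3] [ 570.4 -132.9  584.5 -124. ]
top 61 69 19 [ 579.4 -129.2   64.8] [ 572.2 -134.8  587.1 -123.8]
top 72 90 6 [ 578.7 -130.5   82.9] [ 576.1 -133.3  581.1 -129.3]
top 150 170 14 [ 576.5 -125.5  160.8] [ 570.6 -134.3  585.9 -120.9]
top 170 180 23 [ 578.  -126.6  175.1] [ 572.2 -133.5  585.7 -121.6]
top 182 200 12 [ 578.9 -128.9  193.1] [ 576.1 -131.9  582.6 -126.5]
side 40 60 23 [ 581.1 -124.3   50.8] [ 574.  -131.   588.3 -118.5]
side 61 69 12 [ 581.5 -127.1   64.2] [ 573.9 -133.1  588.1 -121.1]
side 72 90 9 [ 582.7 -128.5   79.9] [ 580.7 -132.3  584.6 -125.5]
side 150 170 24 [ 583.  -124.2  160.9] [ 576.1 -128.9  590.2 -119.9]
side 170 180 16 [ 582.6 -127.2  174.5] [ 576.  -134.3  590.1 -121.1]
side 182 200 8 [ 581.1 -126.5  191.4] [ 579.2 -130.9  583.  -123.7]
[[104 104 104 104 105 103 102 103 104 101  97  91  90  89  90  89]
 [100  96  97  96  97  96  98  97  97  96  86  78  72  72  71  74]
 [ 93  90  88  88  88  87  89  
[... 2351 characters left out ...]
  79  72  59  61  69  72  74]
 [ 95  83  79  78  79  80  80  80  80  81  72  61  60  67  74  75]
 [ 97  87  84  83  83  84  81  81  85  82  70  62  61  68  72  76]
 [ 97  90  84  83  84  84  83  83  83  81  73  61  61  68  73  75]
 [ 96  90  85  84  84  82  80  82  83  81  72  62  63  70  75  78]
 [ 96  90  86  82  83  82  80  83  83  80  73  62  62  72  79  80]
 [ 98  90  85  86  83  82  82  83  85  84  72  61  63  75  85  88]
 [ 98  91  86  86  84  84  83  84  85  82  72  63  65  80  90  94]
 [102  91  86  86  87  86  84  84  85  83  74  63  66  81  95 101]
 [108  91  85  84  87  86  85  85  85  82  72  64  66  78  91  98]
 [119  96  85  83  85  84  84  82  85  85  78  68  63  69  77  81]]
```

>>> carry_out:
  commands: [0, 0, 0, 24.2, 19.4, 0, 1, 0, 0, 0, 24.2, 19.4, 0, 1, 0, 0, 0, 24.2, 19.4, 0, 1, 0, 0, 0, 24.2, 19.4, 0, 1, 0, 0, 0, 24.2, 19.4, 0, 1, 0, 0, 0, 24.2, 19.4, 0, 1, 0, 0, 0, 0, 0, 30, 1, 0, 0, 0, 0, 0, 30, 1, 0, 0, 0, 0, 0, 30, 1, 0, 0, 0, 0, 0, 30, 0.8, 0, 0, 0, 0, 0, 30, 0.6, 0, 0, 0, 0, 0, 12, 0.5, 0, 0, 0, 0, 0, 8, 0.4, 0, 0, 0, 0, 0, 0, 0.4]
  force: 60

```text
time_s: 3.85
position: [570.3, 264.4, 180.8]
eef_rot: [-179.9, 0.0, 103.7]
wrist_force: [-0.9, -0.2, -0.3]
finger_gap: 0.398
gripper_force: 0.0
```

>>> carry_out:
  commands: [0, 0, 0, 0, 0, 0, 0.3, 0, 0, 0, 0, 0, 0, 0.25, 0, 0, 0, 0, 0, 0, 0, 0, 0, 0, 0, 0, 0, 0, 0, 0, 0, 0, 0, 0, 0, 0, 0, 0, 0, 0, 0, 0, 0, 0, 0, 0, 0, 0, 0, 0, 0, 0, 0, 0, 0, 0]

```text
time_s: 4.52
position: [571.7, 264.9, 183.7]
eef_rot: [179.8, -0.0, 103.7]
wrist_force: [0.2, -0.2, 6.8]
finger_gap: 0.178
gripper_force: 60.2
```

>>> carry_out:
  commands: [0, 0, 0, 0, 0, 0, 0, 0, 0, 0, 0, 0, -4, 0, 0, 0, 0, 0, 0, -10, 0, 0, 0, 0, 0, 0, -12, 0, 0, 0, 0, 0, 0, -12, 0, 0, 0, 0, 0, 0, -12, 0, 0, 0, 0, 0, 0, -12, 0, 0, 0, 0, 0, 0, -12, 0, 0, 0, 0, 0, 0, -12, 0, 0, 0, 0, 0, 0, -12, 0, 0, 0, 0, 0, 0, -8, 0, 0, 0, 0, 0, 0, -4, 0, 0, 0, 0, 0, 0, 0, 0, 0, 0, 0, 0, 0, 0, 0]
  force: 100

```text
time_s: 5.68
position: [570.9, 264.6, 291.8]
eef_rot: [-180.0, 0.0, 103.7]
wrist_force: [0.3, -0.0, -5.8]
finger_gap: 0.169
gripper_force: 97.9
```

>>> carry_out:
  commands: [0, 0, 0, 0, 0, 0, 0, 0, 0, 0, -10, -2, 0, 0, 0, 0, 0, -20, -4, 0, 0, 0, 0, 0, -24, -4.7, 0, 0, 0, 0, 0, -24, -4.7, 0, 0, 0, 0, 0, -24, -4.7, 0, 0, 0, 0, 0, -24, -4.7, 0, 0, 0, 0, 0, -24, -4.7, 0, 0, 0, 0, 0, -24, -4.7, 0, 0, 0, 0, 0, -24, -4.7, 0, 0, 0, 0, 0, -24, -4.7, 0, 0, 0, 0, 0, -24, -4.7, 5, 0, 0, 0, 0, -20, -4, 10, 0, 0, 0, 0, -14, -3, 14, 0, 0, 0, 0, -6, -1, 14, 0, 0, 0, 0, 0, 0, 8, 0, 0, 0, 0, 0, 0, 4, 0, 0, 0, 0, 0, 0, 0, 0]

```text
time_s: 7.18
position: [583.4, -26.2, 236.6]
eef_rot: [-179.9, -0.0, 103.7]
wrist_force: [0.6, 0.4, -5.0]
finger_gap: 0.166
gripper_force: 97.9
```

Run:
```python
from h import *
np.set_printoptions(precision=1,suppress=True)
o=manip.get_obs();print(o['position'],o['eef_rot'],o['time_s'],o['wrist_force'])
for n in('top','side'):
    p,d=save(n,n+'1'); X=cloud(n,d); np.save(n+'1X.npy',X)
top=np.load('top1.npz')['p'];s=np.load('side1.npz')['p']
im=np.zeros((600,800,3),np.uint8)
im[:,:400]=cv2.resize(top[180:270,340:400],(400,600),interpolation=cv2.INTER_CUBIC)
im[:,400:]=cv2.resize(s[105:225,245:325],(400,600),interpolation=cv2.INTER_CUBIC)
cv2.imwrite('pics/c3.png',im[:,:,::-1])
```

```text
[583.4 -26.2 236.6] [-179.9   -0.   103.7] 7.1833 [ 0.6  0.4 -5. ]
```

View pics/c3.png

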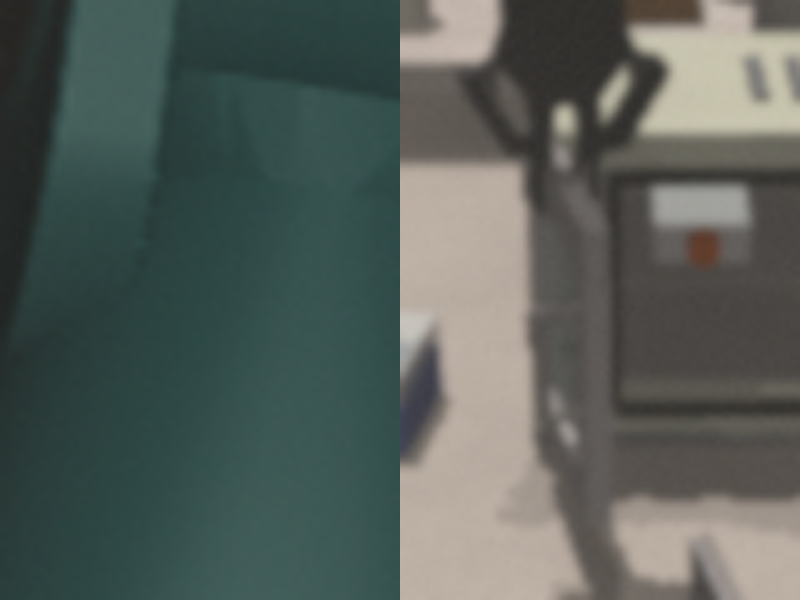

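The arm hides the pins from the top camera, and in the side view the door hides its own knuckles. I'll turn the door to about 45° open and move it in front of the pins, so the side camera can see knuckles and pins together.

>>> carry_out:
  commands: [0, 0, 0, 11, 2.7, 0, 0, 0, 0, 0, 12, 2.9, 0, 0, 0, 0, 0, 11, 2.7, 0, 0, 0, 0, 0, 4, -16, 0, 0, 0, 0, 0, 4.3, -18, 0, 0, 0, 0, 0, 4.3, -18, 0, 0, 0, 0, 0, 4, -16, 0, 0, 0, 0, -5, 0, 0, 0, 0, 0, 0, -5, 0, 0, 0, 0, 0, 0, -5, 0, 0, 0, 0, 0, 0, -5, 0, 0, 0, 0, 0, 0, -5, 0, 0, 0, 0, 0, 0, -5, 0, 0, 0, 0, 0, 0, -5, 0, 0, 0, 0, 0, 0, 0, -8.5, -9.7, 0, 0, 0, 0, 0, -8.6, -9.8, 0, 0, 0, 0, 0, -8.6, -9.8, 0, 0, 0, 0, 0, 0, 0, 0, 0, 0, 0, 0, 0, 0, 0, 0]

```text
time_s: 8.87
position: [514.0, -29.8, 237.5]
eef_rot: [180.0, 0.0, 138.7]
wrist_force: [0.4, 1.0, -4.9]
finger_gap: 0.17
gripper_force: 98.9
```

Run:
```python
from h import *
np.set_printoptions(precision=1,suppress=True)
o=manip.get_obs();print(o['position'],o['eef_rot'],o['time_s'],o['wrist_force'])
p,d=save('side','side2'); X=cloud('side',d); np.save('side2X.npy',X)
im=cv2.resize(p[110:210,250:350],(600,600),interpolation=cv2.INTER_CUBIC)
cv2.imwrite('pics/c4.png',im[:,:,::-1])
y=o['eef_rot'][2]; t=np.radians(y-180); kn=o['position'][:2]+109*np.array([np.cos(t),np.sin(t)])
zb=o['position'][2]-171.7
print('kn pred',kn,'door z',zb)
print(proj('side',[[*kn,zb+35],[*kn,zb+61],[*kn,zb+145],[*kn,zb+171],[580.3,-132,197],[580.3,-132,175],[580.3,-132,87],[580.3,-132,65]]))
```

```text
[514.  -29.8 237.5] [180.    0.  138.7] 8.8667 [ 0.4  1.  -4.9]
kn pred [ 595.9 -101.8] door z 65.80652356501619
[[276.3 176.6]
 [276.2 169.8]
 [275.7 146.7]
 [275.6 139.3]
 [280.8 147.4]
 [280.8 153.4]
 [281.1 176.6]
 [281.2 182.1]]
```

View pics/c4.png

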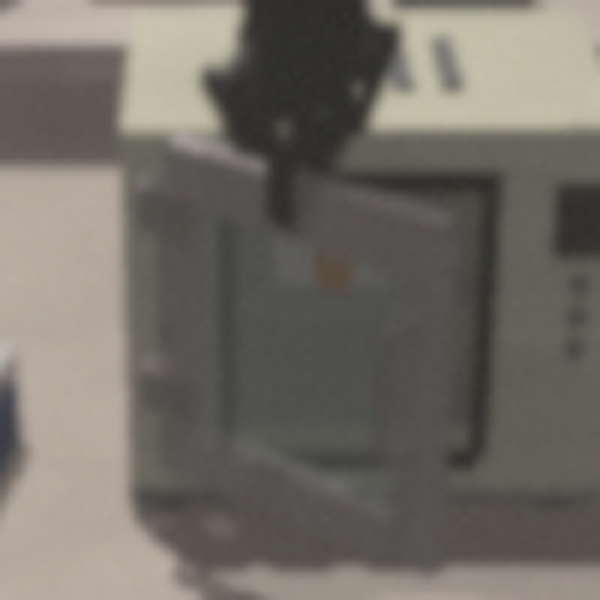

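The knuckles appear at about side px (275.3,144) and (275.8,174). That is within 1 px of the pose predicted from the arm, so the grasp geometry holds. Next I'll move over the pins and come down with the force watched.

>>> carry_out:
  commands: [0, 0, 0, -1.8, -7, 0, 0, 0, 0, 0, -2, -8, 0, 0, 0, 0, 0, -2, -8, 0, 0, 0, 0, 0, -2, -7, 0, 0, 0, 0, 0, -1, -3.2, 0, 0, 0, 0, 0, 0, 0, 2, 0, 0, 0, 0, 0, 0, 3, 0, 0, 0, 0, 0, 0, 3, 0, 0, 0, 0, 0, 0, 2, 0, 0, 0, 0, 0, 0, 0, 0, 0, 0, 0, 0, 0, 0, 0]

```text
time_s: 9.83
position: [498.5, -61.0, 227.1]
eef_rot: [-180.0, -0.0, 138.7]
wrist_force: [0.1, -0.4, -3.8]
finger_gap: 0.167
gripper_force: 99.0
```

>>> carry_out:
  commands: [0, 0, 0, 0, 0, 1, 0, 0, 0, 0, 0, 0, 1, 0, 0, 0, 0, 0, 0, 1, 0, 0, 0, 0, 0, 0, 1, 0, 0, 0, 0, 0, 0, 1, 0, 0, 0, 0, 0, 0, 0.5, 0, 0, 0, 0, 0, 0, 0, 0]

```text
time_s: 10.42
position: [498.6, -61.1, 221.8]
eef_rot: [180.0, 0.0, 138.7]
wrist_force: [0.3, 1.5, -5.0]
finger_gap: 0.167
gripper_force: 99.0
```

>>> carry_out:
  commands: [0, 0, 0, 0, 0, 1, 0, 0, 0, 0, 0, 0, 1, 0, 0, 0, 0, 0, 0, 1, 0, 0, 0, 0, 0, 0, 0, 0]

```text
time_s: 10.75
position: [498.5, -61.1, 218.5]
eef_rot: [180.0, -0.0, 138.7]
wrist_force: [1.2, 1.9, -5.2]
finger_gap: 0.171
gripper_force: 99.0
```

>>> carry_out:
  commands: [0, 0, 0, 0, 0, 1, 0, 0, 0, 0, 0, 0, 1, 0, 0, 0, 0, 0, 0, 1, 0, 0, 0, 0, 0, 0, 0, 0]

```text
time_s: 11.08
position: [498.6, -61.2, 215.6]
eef_rot: [180.0, -0.0, 138.7]
wrist_force: [0.3, 3.1, -4.3]
finger_gap: 0.169
gripper_force: 99.2
```

>>> carry_out:
  commands: [0, 0, 0, 0.3, 0.4, 0, 0, 0, 0, 0, 0, 0, 1, 0, 0, 0, 0, 0, 0, 1, 0, 0, 0, 0, 0, 0, 1, 0, 0, 0, 0, 0, 0, 1, 0, 0, 0, 0, 0, 0, 0, 0]

```text
time_s: 11.58
position: [498.6, -60.8, 211.5]
eef_rot: [-180.0, -0.0, 138.7]
wrist_force: [1.4, 0.5, -5.0]
finger_gap: 0.172
gripper_force: 98.9
```

>>> carry_out:
  commands: [0, 0, 0, 0, 0, 1, 0, 0, 0, 0, 0, 0, 1, 0, 0, 0, 0, 0, 0, 1, 0, 0, 0, 0, 0, 0, 1, 0, 0, 0, 0, 0, 0, 1, 0, 0, 0, 0, 0, 0, 1, 0, 0, 0, 0, 0, 0, 1, 0, 0, 0, 0, 0, 0, 0, 0]

```text
time_s: 12.25
position: [498.6, -60.7, 204.6]
eef_rot: [-180.0, -0.0, 138.7]
wrist_force: [0.1, 0.5, -4.7]
finger_gap: 0.168
gripper_force: 98.9
```

>>> carry_out:
  commands: [0, 0, 0, 0, 0, 0.7, 0, 0, 0, 0, 0, 0, 0.7, 0, 0, 0, 0, 0, 0, 0.7, 0, 0, 0, 0, 0, 0, 0, 0]

```text
time_s: 12.58
position: [498.6, -60.7, 202.6]
eef_rot: [-180.0, -0.0, 138.7]
wrist_force: [0.5, 1.2, -4.8]
finger_gap: 0.17
gripper_force: 99.0
```

>>> carry_out:
  commands: [0, 0, 0, 0, 0, 0.7, 0, 0, 0, 0, 0, 0, 0.7, 0, 0, 0, 0, 0, 0, 0, 0]

```text
time_s: 12.83
position: [498.6, -60.6, 201.6]
eef_rot: [180.0, 0.0, 138.7]
wrist_force: [-2.1, 3.2, 0.8]
finger_gap: 0.172
gripper_force: 100.0
```

>>> carry_out:
  commands: [0, 0, 0, 0, 0, 0.4, 0, 0, 0, 0, 0, 0, 0, 0, 0, 0, 0, 0, 0, 0, 0, 0, 0, 0, 0, 0, 0, 0, 0, 0, 0, 0, 0, 0, 0]

```text
time_s: 13.25
position: [498.5, -60.5, 201.4]
eef_rot: [180.0, 0.0, 138.7]
wrist_force: [-4.3, 5.0, 6.5]
finger_gap: 0.168
gripper_force: 100.8
```

Run:
```python
from h import *
np.set_printoptions(precision=1,suppress=True)
p,d=save('side','side3'); X=cloud('side',d); np.save('side3X.npy',X)
im=cv2.resize(p[110:210,250:350],(600,600),interpolation=cv2.INTER_CUBIC)
cv2.imwrite('pics/c5.png',im[:,:,::-1])
# leaf top edge height
m=(abs(X[...,0]-540)<25)&(X[...,1]>-125)&(X[...,1]<-60)&(X[...,2]>205)&(X[...,2]<240); print(m.sum(),np.percentile(X[m][:,2],[50,90,97]))
print(proj('side',[[580.3,-132,z] for z in(65,78,91,175,188,201)]))
```

```text
120 [220.2 229.6 230.5]
[[281.2 182.1]
 [281.2 178.8]
 [281.1 175.5]
 [280.8 153.4]
 [280.8 149.9]
 [280.8 146.3]]
```

View pics/c5.png

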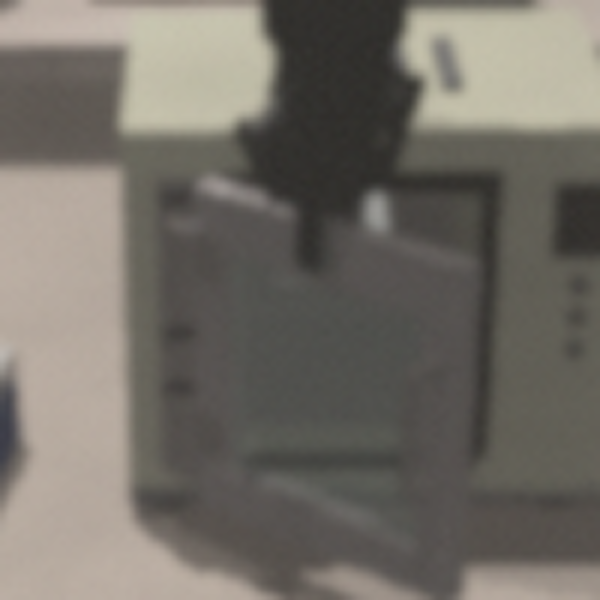

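The door is home: the leaf top is at z≈230 and the knuckles sit on the barrels near px (280.5,147). I'll release gently and rise.

>>> carry_out:
  commands: [0, 0, 0, 0, 0, 0, 0, 0, 0, 0, 0, 0, 0, 0, 0, 0, 0, 0, 0, 0, 0.22, 0, 0, 0, 0, 0, 0, 0.3, 0, 0, 0, 0, 0, 0, 0.45, 0, 0, 0, 0, 0, 0, 0.5, 0, 0, 0, 0, 0, 0, 0.5, 0, 0, 0, 0, 0, 0, 0.5]
  force: 20

```text
time_s: 13.97
position: [498.7, -60.8, 200.8]
eef_rot: [-180.0, 0.0, 138.7]
wrist_force: [-0.3, -0.5, -0.2]
finger_gap: 0.5
gripper_force: 0.0
```

>>> carry_out:
  commands: [0, 0, 0, 0, 0, -6, 0.5, 0, 0, 0, 0, 0, -12, 0.5, 0, 0, 0, 0, 0, -16, 0.5, 0, 0, 0, 0, 0, -16, 0.5, 0, 0, 0, 0, 0, -12, 0.4, 0, 0, 0, 0, 0, 0, 0.2, 0, 0, 0, 10, 8, 0, 0, 0, 0, 0, 10, 12, 0, 0, 0, 0, 0, 10, 12, 0, 0, 0, 0, 0, 10, 12, 0, 0, 0, 0, 0, 10, 8, 0, 0, 0, 0, 0, 0, 0, 0, 0]

```text
time_s: 14.97
position: [494.5, 13.5, 262.4]
eef_rot: [-180.0, -0.1, 138.8]
wrist_force: [0.2, 0.2, 1.3]
finger_gap: 0.001
gripper_force: 0.0
```

Run:
```python
from h import *
np.set_printoptions(precision=1,suppress=True)
o=manip.get_obs();print(o['position'],o['eef_rot'],o['time_s'],o['wrist_force'])
p,d=save('side','side4'); X=cloud('side',d)
H=np.array([580.3,-132.2])
m=(X[...,2]>200)&(X[...,2]<232)&(X[...,1]>-145)&(X[...,1]<80)&(X[...,0]>400)&(X[...,0]<600)
q=X[m][:,:2].astype(np.float32); r=np.linalg.norm(q-H,axis=1)
q=q[(r<208)]; print(len(q),cv2.fitLine(q,cv2.DIST_HUBER,0,.01,.01).ravel(),np.percentile(X[m][:,2],[90,97]))
im=cv2.resize(p[90:210,230:350],(600,600),interpolation=cv2.INTER_CUBIC)
cv2.imwrite('pics/c6.png',im[:,:,::-1])
u=np.radians(o['eef_rot'][2]);tx=np.array([np.cos(u),np.sin(u)]);ty=np.array([np.sin(u),-np.cos(u)])
print('r,n',(o['position'][:2]-H)@tx,(o['position'][:2]-H)@ty)
```

```text
[494.5  13.5 262.4] [-180.    -0.1  138.8] 14.9667 [0.2 0.2 1.3]
628 [  0.7  -0.7 496.6 -49.2] [227.6 229.6]
r,n 160.53562859308138 53.14014349330589
```

View pics/c6.png

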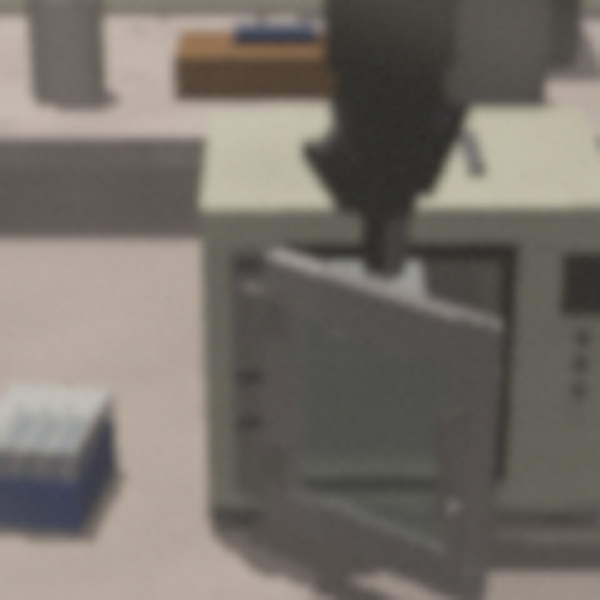

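>>> carry_out:
  commands: [0, 0, 0, 0, 0, 10, 0, 0, 0, 0, 0, 0, 16, 0, 0, 0, 0, 0, 0, 16, 0, 0, 0, 0, 0, 0, 12, 0, 0, 0, 0, 0, 0, 4, 0, 0, 0, 0, 0, -6, 0, 0, 0, 0, 0, 0, -6, 0, 0, 0, 0, 0, 0, -4, 0, 0, 0, 0, 0, 0, -3, 0, 0, 0, 0, 0, 0, -2, 0, 0, 0, 0, 0, 0, -2, 0, 0, 0, 0, 0, 0, -2, 0, 0, 0, 0, 0, 0, 0, 0, 0]

```text
time_s: 16.1
position: [478.8, -7.6, 205.0]
eef_rot: [180.0, 0.0, 138.7]
wrist_force: [1.0, 0.3, -0.4]
finger_gap: 0.003
gripper_force: 0.0
```

>>> carry_out:
  commands: [0, 0, -0.5, 0.2, -1.4, 0, 0, 0, 0, -1, 0.4, -2.8, 0, 0, 0, 0, -1, 0.4, -2.8, 0, 0, 0, 0, -1, 0.4, -2.8, 0, 0, 0, 0, -1, 0.4, -2.8, 0, 0, 0, 0, -1, 0.4, -2.8, 0, 0, 0, 0, -1, 0.4, -2.8, 0, 0, 0, 0, -1, 0.4, -2.8, 0, 0, 0, 0, -1, 0.4, -2.8, 0, 0, 0, 0, -1, 0.4, -2.8, 0, 0, 0, 0, -1, 0.4, -2.8, 0, 0, 0, 0, -1, 0.4, -2.8, 0, 0, 0, 0, -1, 0.4, -2.8, 0, 0, 0, 0, -1, 0.4, -2.8, 0, 0, 0, 0, -1, 0.4, -2.8, 0, 0, 0, 0, -1, 0.4, -2.8, 0, 0, 0, 0, -1, 0.4, -2.8, 0, 0, 0, 0, -1, 0.4, -2.8, 0, 0, 0, 0, -1, 0.4, -2.8, 0, 0, 0, 0, -0.5, 0.2, -1.4, 0, 0]

```text
time_s: 17.77
position: [444.0, -48.5, 204.9]
eef_rot: [-180.0, 0.0, 157.8]
wrist_force: [-0.6, -0.1, 0.0]
finger_gap: -0.002
gripper_force: 0.0
```

```bash
cat > st.py <<'E'
from h import *
import sys
np.set_printoptions(precision=2,suppress=True)
o=manip.get_obs();print(o['position'],o['eef_rot'],o['time_s'],o['wrist_force'])
p,d=save('side',sys.argv[1]); X=cloud('side',d)
H=np.array([580.3,-132.2])
u=np.radians(o['eef_rot'][2]);tx=np.array([np.cos(u),np.sin(u)]);ty=np.array([np.sin(u),-np.cos(u)])
print('r,n',(o['position'][:2]-H)@tx,(o['position'][:2]-H)@ty)
m=(X[...,2]>50)&(X[...,2]<60)&(X[...,1]>-146)&(X[...,1]<80)&(X[...,0]>380)&(X[...,0]<560)
q=X[m][:,:2].astype(np.float32); f=cv2.fitLine(q,cv2.DIST_HUBER,0,.01,.01).ravel()
print(len(q),f,'open deg',-np.degrees(np.arctan(f[1]/f[0]))+1.5)
E
python3 st.py side5
```

```text
[444.02 -48.48 204.9 ] [-180.      0.    157.77] 17.7667 [-0.55 -0.1   0.01]
r,n 157.8290170712033 25.943287431604265
148 [  0.91  -0.41 478.91 -77.84] open deg 25.428299
```

>>> carry_out:
  commands: [0, 0, -0.8, 0.3, -2.2, 0, 0, 0, 0, -0.8, 0.3, -2.2, 0, 0, 0, 0, -0.8, 0.3, -2.2, 0, 0, 0, 0, -0.8, 0.3, -2.2, 0, 0, 0, 0, -0.8, 0.3, -2.2, 0, 0, 0, 0, -0.8, 0.3, -2.2, 0, 0, 0, 0, -0.8, 0.3, -2.2, 0, 0, 0, 0, -0.8, 0.3, -2.2, 0, 0, 0, 0, -0.8, 0.3, -2.2, 0, 0, 0, 0, -0.8, 0.3, -2.2, 0, 0, 0, 0, -0.8, 0.3, -2.2, 0, 0, 0, 0, -0.8, 0.3, -2.2, 0, 0, 0, 0, -0.8, 0.3, -2.2, 0, 0, 0, 0, -0.8, 0.3, -2.2, 0, 0, 0, 0, -0.8, 0.3, -2.2, 0, 0, 0, 0, -0.8, 0.3, -2.2, 0, 0, 0, 0, -0.8, 0.3, -2.2, 0, 0, 0, 0, -0.8, 0.3, -2.2, 0, 0, 0, 0, -0.5, 0.2, -1.4, 0, 0, 0, 0, -0.3, 0.1, -0.8, 0, 0]

```text
time_s: 19.48
position: [427.8, -87.2, 204.9]
eef_rot: [-180.0, 0.0, 172.9]
wrist_force: [-0.2, 0.0, 0.6]
finger_gap: -0.004
gripper_force: 0.1
```

```bash
python3 st.py side6
```

```text
[427.8  -87.15 204.91] [-180.      0.    172.92] 19.4833 [-0.19  0.04  0.56]
r,n 156.88385847476744 25.914273709904066
159 [   0.99   -0.15  469.87 -107.05] open deg 10.366121
```

>>> carry_out:
  commands: [0, 0, -0.4, 0.2, -1.1, 0, 0, 0, 0, -0.4, 0.2, -1.1, 0, 0, 0, 0, -0.4, 0.2, -1.1, 0, 0, 0, 0, -0.4, 0.2, -1.1, 0, 0, 0, 0, -0.4, 0.2, -1.1, 0, 0, 0, 0, -0.4, 0.2, -1.1, 0, 0, 0, 0, -0.4, 0.2, -1.1, 0, 0, 0, 0, -0.4, 0.2, -1.1, 0, 0, 0, 0, -0.4, 0.2, -1.1, 0, 0, 0, 0, -0.4, 0.2, -1.1, 0, 0, 0, 0, -0.4, 0.2, -1.1, 0, 0, 0, 0, -0.4, 0.2, -1.1, 0, 0, 0, 0, -0.4, 0.2, -1.1, 0, 0, 0, 0, -0.4, 0.2, -1.1, 0, 0, 0, 0, -0.4, 0.2, -1.1, 0, 0, 0, 0, -0.4, 0.2, -1.1, 0, 0, 0, 0, -0.4, 0.2, -1, 0, 0, 0, 0, -0.4, 0.2, -0.8, 0, 0]

```text
time_s: 21.03
position: [422.9, -106.1, 204.9]
eef_rot: [180.0, -0.0, -179.9]
wrist_force: [0.4, 1.1, 0.2]
finger_gap: -0.002
gripper_force: 0.1
```

>>> carry_out:
  commands: [0, 0, -0.3, 0, -0.8, 0, 0, 0, 0, -0.3, 0, -0.8, 0, 0, 0, 0, -0.3, 0, -0.8, 0, 0, 0, 0, 0, 0, -0.5, 0, 0, 0, 0, 0, 0, -0.5, 0, 0, 0, 0, 0, 0, 0, 0, 0]

```text
time_s: 21.53
position: [423.0, -109.5, 204.9]
eef_rot: [-180.0, 0.0, -179.0]
wrist_force: [0.1, -0.8, -0.3]
finger_gap: 0.002
gripper_force: 0.1
```

```bash
python3 st.py side7
```

```text
[ 423.03 -109.52  204.88] [-180.      0.   -179.02] 21.5333 [ 0.06 -0.77 -0.33]
r,n 156.86028583109956 25.358456404843054
158 [   1.      0.    465.2  -124.07] open deg 1.2160723
```

>>> carry_out:
  commands: [0, 0, 0, 0, -0.5, 0, 0, 0, 0, 0, 0, -0.5, 0, 0, 0, 0, 0, 0, -0.5, 0, 0, 0, 0, 0, 0, -0.5, 0, 0, 0, 0, 0, 0, 0, 0, 0]

```text
time_s: 22.0
position: [423.1, -111.5, 204.9]
eef_rot: [-180.0, 0.0, -179.0]
wrist_force: [-0.7, 0.5, -0.8]
finger_gap: -0.001
gripper_force: 0.1
```

>>> carry_out:
  commands: [0, 0, 0, 0, -0.5, 0, 0, 0, 0, 0, 0, -0.5, 0, 0, 0, 0, 0, 0, -0.5, 0, 0, 0, 0, 0, 0, 0, 0, 0]

```text
time_s: 22.33
position: [423.1, -113.0, 204.9]
eef_rot: [-180.0, 0.0, -179.0]
wrist_force: [-0.4, 0.3, -0.7]
finger_gap: -0.004
gripper_force: 0.1
```

>>> carry_out:
  commands: [0, 0, 0, 0, -0.5, 0, 0, 0, 0, 0, 0, -0.5, 0, 0, 0, 0, 0, 0, -0.5, 0, 0, 0, 0, 0, 0, -0.5, 0, 0, 0, 0, 0, 0, 0, 0, 0]

```text
time_s: 22.75
position: [423.1, -114.8, 204.9]
eef_rot: [180.0, -0.0, -179.0]
wrist_force: [0.1, 2.7, 1.2]
finger_gap: -0.004
gripper_force: 1.2
```

```bash
python3 st.py side8
python3 - <<'E'
from h import *
np.set_printoptions(precision=2,suppress=True)
for f in('side7','side8'):
    z=np.load(f+'.npz'); X=cloud('side',z['d'])
    for a in (400,440,480,520,550):
        m=(abs(X[...,0]-a)<12)&(X[...,2]>40)&(X[...,2]<62)&(X[...,1]>-146); print(f,a,np.median(X[m][:,1]))
E
```

```text
[ 423.07 -114.78  204.85] [ 179.97   -0.   -179.01] 22.75 [0.06 2.68 1.17]
r,n 156.91044676939333 20.13566560188252
154 [   1.      0.03  470.28 -127.32] open deg -0.34614646
side7 400 -123.10603984604064
side7 440 -124.00536256512902
side7 480 284.70982303579325
side7 520 557.6234238487008
side7 550 537.3434153323898
side8 400 -128.4221194315041
side8 440 -127.39440998735199
side8 480 283.0219260662899
side8 520 558.0271173577912
side8 550 537.1882242861932
```

>>> carry_out:
  commands: [0, 0, 0, 0, -0.5, 0, 0, 0, 0, 0, 0, 0, 0, 0]

```text
time_s: 22.97
position: [423.1, -114.9, 204.9]
eef_rot: [179.9, 0.0, -179.0]
wrist_force: [1.5, 6.0, 0.6]
finger_gap: -0.002
gripper_force: 3.3
```

>>> carry_out:
  commands: [0, 0, 0, 0, 1, 0, 0, 0, 0, 0, 0, 2, 0, 0, 0, 0, 0, 0, 4, 0, 0, 0, 0, 0, 0, 10, 0, 0, 0, 0, 0, 0, 15, 0, 0, 0, 0, 0, 0, 15, 0, 0, 0, 0, 0, 0, 10, -20, 0, 0, 0, 0, 0, 0, -30, 0, 0, 0, 0, 0, 0, -30, 0, 0, 0, 0, 0, 0, -20, 0, 0, 0, 0, 0, 0, 0, 0]

```text
time_s: 23.88
position: [423.2, -58.1, 308.4]
eef_rot: [-179.9, 0.3, -179.0]
wrist_force: [-0.4, -0.2, -0.4]
finger_gap: -0.004
gripper_force: 0.0
```

```bash
python3 st.py side9
python3 - <<'E'
from h import *
z=np.load('side9.npz'); p=z['p']; X=cloud('side',z['d'])
m=(abs(X[...,0]-480)<80)&(X[...,1]<-115)&(X[...,1]>-143)&(X[...,2]>200)&(X[...,2]<240);print('top z',np.percentile(X[m][:,2],[90,97]))
cv2.imwrite('pics/c7.png',cv2.resize(p[90:300,200:360],(600,600*21//16*4//4))[:600,:,::-1])
E
```

```text
[423.16 -58.06 308.42] [-179.89    0.28 -178.98] 23.8833 [-0.36 -0.17 -0.36]
r,n 155.79988309223813 76.9152801179081
154 [   1.      0.01  470.   -124.03] open deg 1.093086
top z [228.26169687 229.66801247]
```

View pics/c7.png

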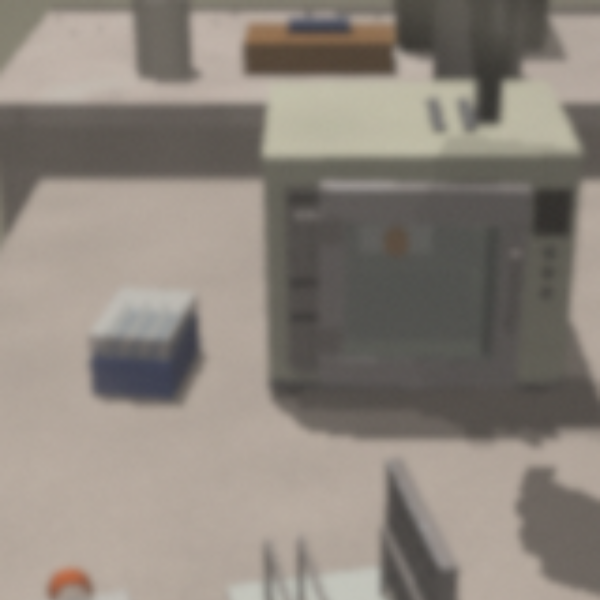

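The door is shut and at home height, but it reads about 1° more open than when it was pressed. I'll wait a second and check that it isn't drifting.

>>> carry_out:
  commands: [0, 0, 0, 0, 0, 0, 0, 0, 0, 0, 0, 0, 0, 0, 0, 0, 0, 0, 0, 0, 0, 0, 0, 0, 0, 0, 0, 0, 0, 0, 0, 0, 0, 0, 0, 0, 0, 0, 0, 0, 0, 0, 0, 0, 0, 0, 0, 0, 0, 0, 0, 0, 0, 0, 0, 0, 0, 0, 0, 0, 0, 0, 0, 0, 0, 0, 0, 0, 0, 0, 0, 0, 0, 0, 0, 0, 0, 0, 0, 0, 0, 0, 0, 0]

```text
time_s: 24.93
position: [422.1, -58.4, 304.9]
eef_rot: [180.0, 0.0, -179.0]
wrist_force: [-0.5, -0.2, 0.4]
finger_gap: -0.001
gripper_force: 0.0
```

```bash
python3 st.py side10
python3 - <<'E'
from h import *
for f in('side8','side9','side10'):
    X=cloud('side',np.load(f+'.npz')['d']); r=[]
    for a,z in((400,50),(400,120),(400,210),(540,50),(540,210)):
        m=(abs(X[...,0]-a)<15)&(abs(X[...,2]-z)<14)&(X[...,1]>-150)&(X[...,1]<-100); r.append(round(float(np.median(X[m][:,1])),1))
    print(f,r)
E
```

```text
[422.13 -58.44 304.89] [ 180.      0.   -179.02] 24.9333 [-0.53 -0.18  0.38]
r,n 156.88308816254667 76.46400310545775
165 [   1.      0.02  476.2  -124.98] open deg 0.54822016
side8 [-128.8, -129.5, -129.2, -124.5, -124.8]
side9 [-124.2, -126.1, -125.3, -122.7, -124.4]
side10 [-123.8, -127.6, -124.5, -123.9, -124.3]
```

```bash
python3 -c "
from bench import manip
print(manip.close_job())"
```

```text
the job is handed in; nothing more can be done
None
```

The door is home on both pins and swung shut to within about 1.5° of the incubator front (limit 3.4°). It is released, the arm is clear, and the shelf, flask and tip box were not touched; the job is handed in at about 25 s, with no verdict returned.

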